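# Build up a level on the kiln shelf

### The arm

A 6-joint arm with a two-finger parallel gripper is mounted at the origin on the work surface. World frame = base frame: x ahead of the robot, y to its left, z up, the work surface at z = 0. Lengths are in m, angles in rad, forces in N, time in s.
With the tool pointing down it reaches from about 0.275 to 0.875 m from the base axis. Payload 12.5 kg.
Tool frame: the origin (TCP) lies midway between the tips of the shut fingers; the grasp point (between the pads) lies behind it (env.pinch_z is the z of the grasp point in the tool frame, in m); z points along the fingers, y is the direction in which the jaws open and shut (so a half turn about z gives the same grasp; the last joint's range is limited). The gripper opens to 85 mm and grips with 20 to 120 N. Pads are 22 mm wide; open, the fingers measure 114 mm over their backs; the gripper's body (76 mm by 85 mm) begins 54 mm behind the grasp point. The pads swing forward as they close: fully open they stand 13 mm farther back than shut.
Start: joints at [-1.307, 0.351, 1.652, -0, 1.139, -0.085], TCP at [0.188, -0.517, 0.231] pointing down, gripper open.
Joint ranges: [-2.75, 2.75], [-0.79, 2.1], [0.01, 2.65], [-1.57, 4.71], [0.07, 3.14], [-2.87, 2.87]. Speed limits (rad/s): [2.22, 2.22, 2.79, 3.14, 3.14, 3.14].

### API

Orientations are given as a rotation vector (axis times angle).
In Python, from plant import status, vision, env gives the robot as it stands.
- The arm moves only by the shell command python3 -m pendant 'ROWS' [FORCE]. ROWS is text: rows parted by semicolons, each of 5 numbers parted by spaces: the shift along the tool's x, y, z in mm, then the turn about the tool's z in rad, then the finger opening in mm, from 0 to 85.4. In form: dx dy dz roll hand; .... A call has 1 to 10 rows; each row shifts and turns the commanded pose from where the row before left it, along the tool's axes as they then stand; what a row does not reach is not made up. A row lasts 1/10 s, in which the tool goes at most 50 mm and 8.59 degrees, less where a joint would pass 70% of its speed; a pose out of reach is approached as far as the arm can. A call with a gripper value outside its range is refused whole. The fingers move at their own pace and stop on an object; FORCE is the grip in N (left out, the last holds). Time passes only in rows, so rows that do not move let the fingers close. It gives the time, the measured TCP pose, the force and the opening at its end, in the units of the state.
- status.get_obs(): the state, without advancing time (a new reading comes with each control period).
- vision.read_camera(name): name is "scene" or "top" or "wrist"; returns a dict with "frame" (400x640x3 uint8, red, green, blue), "z_map" (400x640 float32, m along the optical axis (not along the pixel's ray), 0 where there is no reading), "fx", "fy", "cx", "cy" (pixels), "distortion" ([k1, k2, p1, p2, k3] as OpenCV has them; the pictures are not rectified), "T" (4x4, takes a point from camera to world coordinates); the wrist camera has in their place "hand_eye" (4x4, takes a point from camera to tool coordinates, whose origin is the TCP and whose axes are the flange's). Camera axes: x right, y down, z forward; pixel columns grow to the right and rows downward; lengths in m; the calibration is good to about 2 mm. A picture is of the moment at which its call begins: read the wrist's pose just before it.
- env.sign_off(): hands the job in, once; it reports no verdict.
The state is a dict: "time_s": time; "joint_pos": joint angles; "dq": joint speeds; "effort": joint torques, N m; "tool_pos": TCP position; "tcp_rot": TCP orientation; "force": force on the tool from outside, world axes, zero at the start; "torque": the same for the moment, N m; "finger_gap": finger opening in m.
Only numpy, scipy, OpenCV 4.12 (cv2) and the standard library are available. Lean on these libraries where they do the work, as an engineer would, in place of code of your own. Each camera call takes 0.05 s, during which the arm holds its last target. There are 200 camera calls.

### The job

Load the kiln shelf for firing: stand the tall loose post upright on the middle of the empty square pad, and the small beaker upright on the shelf midway between that pad and the post already standing. Then bridge the two posts with the flat strip, lying level, in line with them and sticking out equally at both ends, and set the low dish upright on top of the strip, directly above the post that was standing there from the start. Let go of everything, and leave the short post, the glass jar and the wooden stamp where they are.

Things in the scene. Friction and masses are not known exactly. Their poses are not given: they have to be found in the camera images.
- shelf: Kiln shelf, fixed: flat cream slab on the table, 200 (x) by 260 (y) by 15 mm thick. Origin at the centre of its underside; z up. The standing post and the pad stand on it on its y axis, 80 mm either side of its centre (either may be on the +y side), so the point midway between them is above its origin.
- standing_post: Kiln post already in place on the shelf, fixed: square cream post 38 by 38 by 80 mm on a white square pad 60 by 60 by 4 mm, so its top is 84 mm above the shelf's top. Origin at the centre of the pad's underside (on the shelf's top); z up.
- pad: Empty white square pad, fixed on the shelf, 60 by 60 by 4 mm, the same as that under the standing post. Origin at the centre of its underside (on the shelf's top); z up. The loose tall post belongs on its middle.
- tall_post: Loose square cream kiln post, 38 by 38 by 80 mm tall, about 0.23 kg, standing on the plywood ware board (12 mm thick; its top is 12 mm above the table). Origin at the centre of its underside; z up, x and y square to its sides.
- beaker: Small loose fired-clay beaker, straight-sided, open at the top, 44 mm outer diameter, 55 mm tall, wall 4 mm, about 0.08 kg, upright on the ware board. Origin at the centre of its underside; z up.
- strip: Loose flat cream kiln strip, 220 (x) by 54 (y) by 16 mm thick, about 0.36 kg, lying on the ware board. Origin at the centre of its underside; x along its length, z up.
- dish: Loose low fired-clay dish, straight-sided, open at the top, 54 mm outer diameter, 30 mm tall, wall 4 mm, about 0.09 kg, upright on the ware board. Origin at the centre of its underside; z up.
- short_post: Loose square cream kiln post, 38 by 38 but only 45 mm tall, on the ware board in one row with the tall post, the beaker and the dish (about 88 mm apart, in any order). Not needed: leave it. Origin at the centre of its underside.
- jar: Glass jar with metal lid, 72 mm diameter, 100 mm tall, on the table beyond the work. Leave it. Origin at the centre of its underside.
- stamp: Turned wooden hand stamp, 64 mm diameter at the foot, 80 mm tall, on the table beyond the work. Leave it. Origin at the centre of its underside.
Things that resemble listed ones, but are neither listed nor needed, are in the scene too. Leave any black look-alike of the dish alone. There is more than one size of the strip; the one meant has the size given above.

How it is judged:
At the end, for the whole second after the job is handed in: Tall post on the pad (12 mm), beaker on the shelf midway between pad and standing post (15 mm), strip across both posts, centred (15 mm) and in line (0.15 rad), dish on it above the standing post (15 mm); heights within 4 mm, all upright within 0.06 rad, released, at rest (horizontal distance between tall_post and pad below 0.012 m and z of tall_post in the frame of shelf between 0.015 and 0.023 m and angle between each of tall_post, beaker, strip, dish's own z axis and vertical below 0.06 rad and horizontal distance between each of beaker, strip and shelf below 0.015 m and z of beaker in the frame of shelf between 0.011 and 0.019 m and z of strip in the frame of shelf between 0.095 and 0.103 m and angle between the x axis of strip and the y axis of shelf, either way round below 0.15 rad and horizontal distance between dish and standing_post below 0.015 m and z of dish in the frame of shelf between 0.111 and 0.119 m and linear speed of each of tall_post, beaker, strip, dish below 0.02 m/s and angular speed of each of tall_post, beaker, strip, dish below 0.2 rad/s); the robot touches nothing.
It fails at once if the short post is moved by more than 20 mm (distance of short_post from where it was at the start of the episode above 0.02 m).
It fails at once if the glass jar is moved by more than 20 mm (distance of jar from where it was at the start of the episode above 0.02 m).
It fails at once if the wooden stamp is moved by more than 20 mm (distance of stamp from where it was at the start of the episode above 0.02 m).
It also fails if it takes over 112 s, if anything falls off the work surface, if the arm or the gripper's body presses on something with over 40 N, if the wrist force passes 120 N, or if a joint passes its speed limit or range.

## Working session

There is one attempt and no reset: what is moved stays moved. The work goes in short steps, Python scripts to look and compute and a shell command to move; the robot and the scene stay as the last step left them, time stands still between calls to the robot, and variables do not carry over. Pictures are saved under pics/ and viewed, about 12 in all and at most 16, crops included, and the job is handed in when it is done.

```bash
ls; mkdir -p pics; cat > h.py <<'E'
import numpy as np, cv2
from scipy.spatial.transform import Rotation as R
from plant import status, vision, env
def snap(name):
    s=status.get_obs(); c=vision.read_camera(name)
    if 'T' not in c or name=='wrist':
        T=np.eye(4);T[:3,:3]=R.from_rotvec(s['tcp_rot']).as_matrix();T[:3,3]=s['tool_pos']
        c['T']=T@np.array(c['hand_eye'])
    np.savez(f'pics/{name}.npz',**{k:np.array(v) for k,v in c.items()})
    return c
def save(img,fn): cv2.imwrite(fn,img[:,:,::-1])
def cloud(c):
    h,w=c['z_map'].shape; K=np.array([[c['fx'],0,c['cx']],[0,c['fy'],c['cy']],[0,0,1.]])
    u,v=np.meshgrid(np.arange(w),np.arange(h))
    p=cv2.undistortPoints(np.stack([u,v],-1).reshape(-1,1,2).astype(np.float64),K,np.array(c['distortion'],float)).reshape(h,w,2)
    z=c['z_map'].astype(float); P=np.dstack([p[...,0]*z,p[...,1]*z,z]); T=np.array(c['T'])
    return P@T[:3,:3].T+T[:3,3]
E
python3 - <<'E'
from h import *
for n in ['scene','top']:
    c=snap(n); save(c['frame'],f'pics/{n}0.png'); print(n,np.round(c['T'],3).tolist(),c['fx'],(c['z_map']==0).mean())
s=status.get_obs(); print(s['tcp_rot'],s['finger_gap'],s['time_s'],env.pinch_z)
E
```

```text
pics
scene [[-0.201, 0.761, -0.617, 1.207], [0.98, 0.162, -0.119, 0.062], [0.009, -0.629, -0.778, 0.897], [0.0, 0.0, 0.0, 1.0]] 387.51163178831206 0.00398828125
top [[-0.017, -0.996, 0.089, 0.4], [-1.0, 0.017, -0.009, -0.052], [0.008, -0.089, -0.996, 1.451], [0.0, 0.0, 0.0, 1.0]] 509.03942002838363 0.0040390625
[-3.09291202e+00 -5.44907781e-01  1.36020984e-04] 0.08546675944566483 0.1 -0.0187
```

View pics/scene0.png

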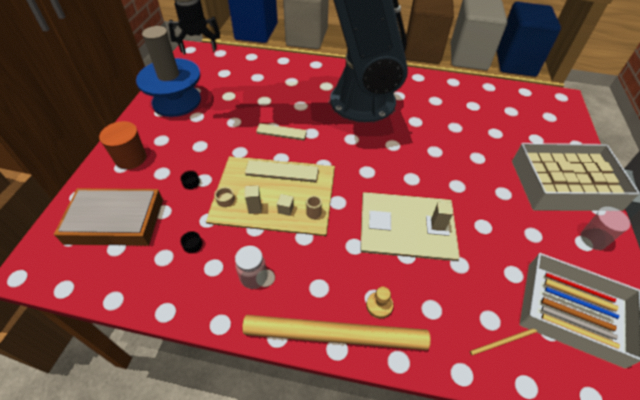

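View pics/top0.png

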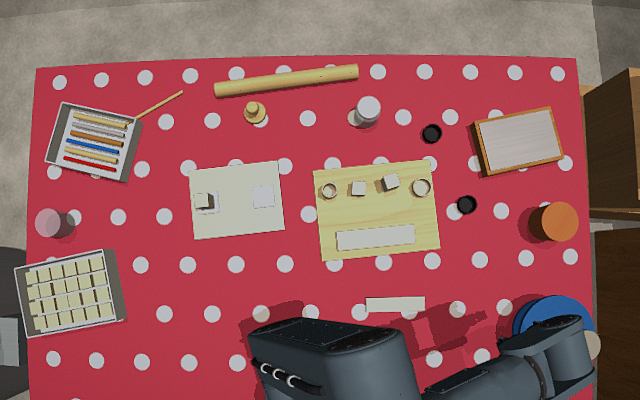

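The scene camera's right is +y and the top camera's is −y. Candidates, in top pixels:
- **Round open things:** (421,187), (330,190), and the black look-alikes (432,133) and (466,204).
- **Posts:** (390,181), (358,188), and the standing one at (204,200).
- **Strips:** (375,237) on the board, and a shorter one on the table at (395,304).

From the scene view, I take the dish as (421,187), the tall post as (390,181), the short post as (358,188) and the beaker as (330,190). I'll check these by measuring and with a crop.

```bash
cat > meas.py <<'E'
from h import *
import sys
def blobs(c,lo,hi,box,minn=25):
    P=cloud(c); m=(P[...,2]>lo)&(P[...,2]<hi)&(c['z_map']>0)&(P[...,0]>box[0])&(P[...,0]<box[1])&(P[...,1]>box[2])&(P[...,1]<box[3])
    n,l,st,ce=cv2.connectedComponentsWithStats(m.astype(np.uint8))
    out=[]
    for i in range(1,n):
        if st[i,4]<minn: continue
        q=P[l==i]; (x,y),(w,h),a=cv2.minAreaRect((q[:,:2]*1000).astype(np.float32))
        out.append((np.round(ce[i]).astype(int).tolist(),int(st[i,4]),'c',round(x,1),round(y,1),'wh',round(w,1),round(h,1),'ang',round(a,1),'z',round(np.median(q[:,2])*1000,1),round(np.percentile(q[:,2],95)*1000,1)))
    return out
if __name__=='__main__':
    c=snap('top')
    box=(.2,.75,-.45,.4)
    for lo,hi in [(.008,.0135),(.0135,.0172),(.0172,.023),(.023,.032),(.036,.048),(.05,.062),(.062,.075),(.085,.106)]:
        print(lo,hi)
        for b in blobs(c,lo,hi,box): print('  ',*b)
    f=c['frame'][140:320,170:490]; save(cv2.resize(f,None,fx=2.5,fy=2.5,interpolation=cv2.INTER_CUBIC),'pics/crop1.png')
E
python3 meas.py
```

```text
0.008 0.0135
   [376, 207] 4560 c 507.9 -201.9 wh 263.4 341.5 ang 5.3 z 11.3 13.3
   [210, 172] 25 c 624.0 274.4 wh 27.2 14.2 ang 47.1 z 12.1 13.0
   [275, 182] 35 c 591.9 84.5 wh 40.6 22.2 ang 43.6 z 12.3 13.4
   [394, 304] 466 c 240.3 -248.9 wh 42.8 165.7 ang 0.0 z 11.3 13.2
0.0135 0.0172
   [236, 201] 2150 c 542.8 198.5 wh 200.3 260.7 ang 5.6 z 15.5 17.0
   [319, 174] 41 c 612.7 -42.0 wh 25.5 42.2 ang 26.6 z 14.4 16.0
   [249, 177] 29 c 608.9 160.4 wh 23.1 20.3 ang 79.3 z 15.5 16.8
   [276, 189] 74 c 569.8 83.8 wh 68.4 27.4 ang 6.3 z 15.1 17.0
   [407, 188] 26 c 569.8 -291.7 wh 16.9 37.4 ang 81.9 z 14.7 16.5
   [343, 190] 46 c 562.8 -110.7 wh 50.4 22.8 ang 20.4 z 14.6 16.2
   [330, 192] 26 c 559.5 -70.0 wh 15.8 30.6 ang 5.7 z 16.1 17.0
   [192, 199] 30 c 546.5 325.8 wh 40.5 9.3 ang 1.5 z 15.5 16.8
   [389, 196] 34 c 545.8 -240.4 wh 34.7 18.6 ang 55.9 z 15.3 16.9
   [402, 205] 38 c 519.3 -273.3 wh 17.4 44.8 ang 75.7 z 15.4 16.9
   [429, 207] 49 c 517.3 -350.2 wh 42.7 35.8 ang 77.5 z 15.0 17.0
   [415, 206] 48 c 519.9 -312.2 wh 18.8 53.4 ang 38.0 z 14.8 16.9
   [194, 211] 26 c 513.2
[... 1379 characters left out ...]
c 465.1 225.9 wh 28.8 54.3 ang 73.5 z 19.2 22.2
   [250, 224] 25 c 471.3 155.8 wh 22.9 16.4 ang 62.9 z 18.1 20.2
0.023 0.032
   [430, 138] 37 c 712.9 -362.2 wh 50.5 20.9 ang 66.4 z 28.7 31.5
   [460, 204] 30 c 516.6 -441.5 wh 48.7 15.6 ang 0.4 z 27.6 31.7
   [376, 237] 1252 c 428.7 -196.2 wh 54.2 218.5 ang 4.4 z 28.1 31.5
0.036 0.048
   [422, 187] 87 c 566.9 -329.3 wh 51.4 52.2 ang 0.9 z 41.7 45.4
0.05 0.062
   [358, 188] 172 c 565.2 -149.3 wh 36.5 39.4 ang 88.9 z 57.0 60.9
0.062 0.075
   [330, 190] 73 c 561.1 -68.9 wh 41.2 41.7 ang 89.9 z 67.7 72.5
0.085 0.106
   [392, 181] 198 c 579.6 -237.4 wh 37.7 38.7 ang 16.7 z 92.0 96.5
   [201, 200] 222 c 534.7 277.9 wh 39.1 40.3 ang 7.1 z 99.2 103.6
```

View pics/crop1.png

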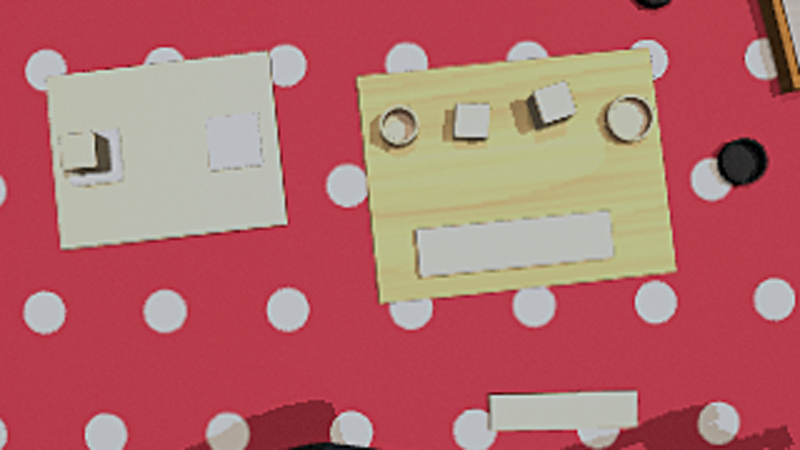

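Identities confirmed. The crop shows the beaker at crop (398,126), the short post at (472,121), the tall post at (551,103), the dish at (628,119) and the black look-alike at (741,161). The strip is at (514,244). The measured sizes and heights match: strip 218×54 mm, tall post top at z = 92 mm, short post top at 57 mm.

Next I turn the tool so the jaws open along x, then go above the tall post.

```bash
cat > go.py <<'E'
import sys; from h import *
s=status.get_obs(); M=R.from_rotvec(s['tcp_rot']).as_matrix()
yaw=np.degrees(np.arctan2(M[1,0],M[0,0])); a=list(map(float,sys.argv[1:]))
print('t',round(s['time_s'],2),'tcp',np.round(np.array(s['tool_pos'])*1000,1),'yaw',round(yaw,2),'tilt',round(np.degrees(np.arccos(-M[2,2])),2),'gap',round(s['finger_gap']*1000,1),'F',np.round(s['force'],1),'q',np.round(s['joint_pos'],2))
if a:
    roll=-np.radians(a[3]-yaw); M2=M@R.from_rotvec([0,0,roll]).as_matrix()
    d=np.array(a[:3])-np.array(s['tool_pos'])*1000
    print('roll',round(roll,4),'shift before roll',np.round(M.T@d,1),'after roll',np.round(M2.T@d,1))
E
python3 -m pendant '0 0 0 -0.145 85;0 0 0 -0.145 85;0 0 0 -0.145 85;0 0 0 -0.145 85;0 0 0 -0.145 85;0 0 0 -0.145 85;0 0 0 -0.145 85;0 0 0 -0.145 85;0 0 0 -0.145 85;0 0 0 -0.145 85'
python3 go.py 580 -237 231 106.7
```

```text
time_s: 1.15
tool_pos: [0.1879, -0.5167, 0.2311]
tcp_rot: [-1.947, -2.465, -0.001]
force: [-0.1, 0.1, 0.4]
finger_gap: 0.085
t 1.15 tcp [ 187.9 -516.7  231.1] yaw 103.4 tilt 0.03 gap 85.0 F [-0.1  0.1  0.4] q [-1.31  0.35  1.65  0.    1.14 -1.54]
roll -0.0576 shift before roll [1.813e+02 4.462e+02 2.000e-01] after roll [1.553e+02 4.559e+02 2.000e-01]
```

```bash
python3 -m pendant '0 0 0 -0.058 65;15 45 0 0 65;15 45 0 0 65;15 45 0 0 65;15 45 0 0 65;15 45 0 0 65;15 45 0 0 65;15 45 0 0 65;15 45 0 0 65;15 45 0 0 65'
python3 - <<'E'
from h import *
c=snap('wrist'); save(c['frame'],'pics/wrist1.png')
E
python3 go.py 580 -237 231 106.7
```

```text
time_s: 2.15
tool_pos: [0.5398, -0.2716, 0.2311]
tcp_rot: [-1.882, -2.515, 0.0]
force: [0.8, -1.8, 0.1]
finger_gap: 0.0648
t 2.2 tcp [ 544.2 -267.8  231. ] yaw 106.56 tilt 0.13 gap 64.9 F [ 0.6  5.2 -1.2] q [-0.53  0.45  1.5   0.    1.19 -0.82]
roll -0.0025 shift before roll [19.3 43.1  0.1] after roll [19.2 43.1  0.1]
```

View pics/wrist1.png

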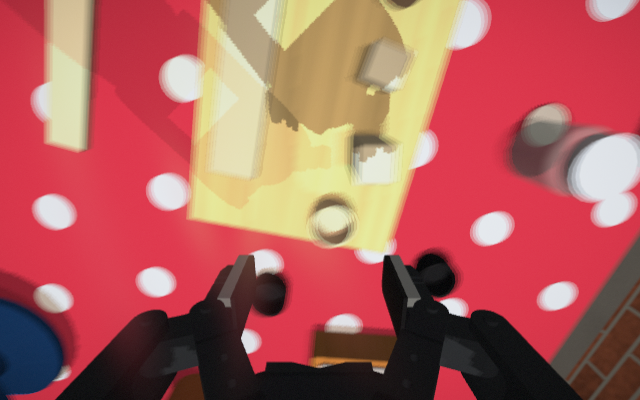

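The wrist view is blurred because the arm was still moving. It shows the row running from the dish at (332,220) to the tall post at (374,158) and the short post at (384,62), with the strip on the left. I finish the move, let it settle and measure with the wrist depth.

```bash
python3 -m pendant '10 25 0 0 60;10 26 0 0 60;0 0 0 0 60;0 0 0 0 60;0 0 0 0 60'
python3 - <<'E'
from meas import *
c=snap('wrist')
for n in ['wrist','scene']:
  c=snap(n)
  for lo,hi in [(.023,.032),(.036,.048),(.05,.062),(.062,.075),(.085,.106)]:
    for b in blobs(c,lo,hi,(.2,.7,-.4,.4),80): print(n,lo,*b)
E
python3 go.py 580 -237 43 106.7
```

```text
time_s: 2.7
tool_pos: [0.5811, -0.24, 0.2311]
tcp_rot: [-1.883, -2.514, 0.0]
force: [-0.1, -0.2, -0.3]
finger_gap: 0.0601
wrist 0.023 [195, 93] 9935 c 431.0 -205.6 wh 54.7 207.7 ang 4.6 z 26.6 27.9
wrist 0.023 [291, 222] 113 c 566.1 -313.9 wh 49.2 16.5 ang 7.9 z 27.6 31.5
wrist 0.023 [286, 250] 139 c 570.2 -345.5 wh 45.5 21.2 ang 6.5 z 27.7 31.7
wrist 0.036 [344, 21] 110 c 563.6 -87.7 wh 36.0 9.4 ang 3.4 z 42.1 47.6
wrist 0.036 [287, 242] 482 c 568.6 -332.0 wh 52.1 53.5 ang 15.8 z 40.4 41.8
wrist 0.05 [345, 17] 128 c 562.1 -86.7 wh 12.1 38.9 ang 88.0 z 55.8 61.2
wrist 0.05 [330, 88] 1601 c 566.7 -151.5 wh 38.0 38.0 ang 86.3 z 55.6 56.9
wrist 0.062 [352, 11] 322 c 566.6 -84.3 wh 40.0 15.4 ang 16.9 z 65.3 66.6
wrist 0.062 [318, 162] 104 c 575.4 -221.4 wh 36.7 1.0 ang 17.5 z 69.1 74.2
wrist 0.085 [319, 185] 1522 c 580.7 -239.4 wh 37.5 38.6 ang 17.6 z 90.6 91.7
scene 0.023 [282, 170] 958 c 431.8 -199.3 wh 59.4 216.8 ang 5.2 z 28.1 30.7
scene 0.036 [224, 194] 102 c 569.2 -330.8 wh 52.0 53.7 ang 73.8 z 41.4 44.5
scene 0.05 [284, 201] 169 c 567.5 -153.2 wh 38.6 40.4 ang 87.5 z 56.8 59.4
scene 0.085 [251, 191] 166 c 580.9 -239.4 wh 40.9 35.1 ang 17.3 z 92.1 94.3
scene 0.085 [444, 209] 225 c 535.3 275.2 wh 43.0 39.3 ang 5.6 z 97.9 100.9
t 2.85 tcp [ 581.2 -240.1  231.4] yaw 106.33 tilt 0.01 gap 60.1 F [-0.2  0.1 -0.8] q [-0.47  0.49  1.43 -0.    1.21 -0.75]
roll -0.0064 shift before roll [  3.4  -0.3 188.4] after roll [  3.4  -0.2 188.4]
```

```bash
python3 -m pendant '0 0 25 -0.02 60;0 0 25 0 60;0 0 25 0 60;0 0 25 0 60;0 0 25 0 60;0 0 25 0 60;0 0 20 0 60;0 0 12 0 60;0 0 6 0 60;0 0 0 0 60' 50
python3 -m pendant '0 0 0 0 20;0 0 0 0 20;0 0 0 0 20;0 0 0 0 20;0 0 0 0 20;0 0 0 0 20;0 0 0 0 20' 50
python3 go.py
```

```text
time_s: 3.85
tool_pos: [0.5816, -0.2397, 0.0431]
tcp_rot: [-1.857, -2.533, 0.0]
force: [-0.4, -0.0, 0.4]
finger_gap: 0.0597
time_s: 4.55
tool_pos: [0.5824, -0.2398, 0.0445]
tcp_rot: [1.856, 2.533, 0.0]
force: [-1.1, 0.0, 6.1]
finger_gap: 0.0376
t 4.55 tcp [ 582.4 -239.8   44.5] yaw 107.54 tilt 0.11 gap 37.6 F [-1.1  0.   6.1] q [-0.46  0.72  1.56 -0.    0.86 -0.77]
```

```bash
python3 -m pendant '0 0 -10 0 20;0 0 -20 0 20;0 0 -25 0 20;0 0 -25 0 20;0 0 -25 0 20;0 0 -25 0 20;0 0 -15 0 20;0 0 0 0.1 20;0 0 0 0.108 20;0 0 0 0 20'
python3 go.py 550.6 40 190 95.6
```

```text
time_s: 5.55
tool_pos: [0.5814, -0.2393, 0.1881]
tcp_rot: [-2.111, -2.325, 0.0]
force: [0.9, 0.4, -2.1]
finger_gap: 0.0373
t 5.55 tcp [ 581.4 -239.3  188.1] yaw 95.52 tilt 0.04 gap 37.3 F [ 0.9  0.4 -2.1] q [-0.46  0.54  1.48  0.    1.13 -0.56]
roll -0.0014 shift before roll [281.   -3.8  -1.7] after roll [281.   -3.4  -1.7]
```

```bash
python3 -m pendant '20 0 0 0 20;35 0 0 0 20;40 0 0 0 20;40 0 0 0 20;40 0 0 0 20;40 0 0 0 20;30 -3 0 0 20;20 0 0 0 20;16 0 0 0 20;0 0 0 0 20'
python3 -m pendant '0 0 0 0 20;0 0 0 0 20'
python3 - <<'E'
from meas import *
c=snap('wrist'); save(c['frame'],'pics/wrist2.png')
for lo,hi in [(.011,.0171),(.0165,.025),(.09,.106)]:
    for b in blobs(c,lo,hi,(.35,.75,-.02,.4),200): print(lo,*b)
E
python3 go.py 550.6 118.9 190 95.6
```

```text
time_s: 6.55
tool_pos: [0.5508, 0.0417, 0.1883]
tcp_rot: [-2.106, -2.331, 0.0]
force: [-0.1, -0.6, -2.5]
finger_gap: 0.0374
time_s: 6.75
tool_pos: [0.5513, 0.0391, 0.1882]
tcp_rot: [2.11, 2.327, -0.0]
force: [-0.1, -0.4, -2.8]
finger_gap: 0.0377
0.011 [327, 70] 27795 c 549.8 134.9 wh 200.4 136.5 ang 5.6 z 13.7 15.0
0.0165 [326, 101] 3821 c 551.6 116.4 wh 60.1 59.2 ang 5.6 z 17.7 18.9
t 6.8 tcp [551.3  39.1 188.2] yaw 95.58 tilt 0.01 gap 37.2 F [-0.4  0.1 -2.9] q [-0.01  0.4   1.69 -0.    1.05 -0.11]
roll -0.0003 shift before roll [79.5  7.  -1.8] after roll [79.5  7.  -1.8]
```

View pics/wrist2.png

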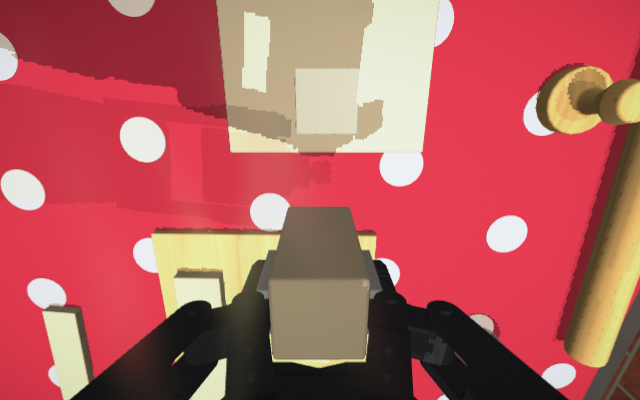

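The held post hangs straight. The pad is ahead at (326,101), and the wrist puts it at (551.6, 116.4), in agreement with the scene camera. I go over it and lower the post.

```bash
python3 -m pendant '20 3 0 0 20;25 3 0 0 20;20 2 0 0 20;12 0 0 0 20;0 0 15 0 20;0 0 25 0 20;0 0 25 0 20;0 0 25 0 20;0 0 18 0 20;0 0 10 0 20'
python3 -m pendant '0 0 8 0 20;0 0 4 0 20;0 0 0 0 20;0 0 0 0 20'
python3 go.py 551.5 116.4 51.5 95.6
```

```text
time_s: 7.8
tool_pos: [0.5511, 0.1165, 0.0688]
tcp_rot: [-2.11, -2.326, 0.003]
force: [-0.1, -0.2, -2.2]
finger_gap: 0.0375
time_s: 8.2
tool_pos: [0.5521, 0.1173, 0.0589]
tcp_rot: [2.11, 2.327, 0.001]
force: [0.4, -0.1, -2.3]
finger_gap: 0.0377
t 8.2 tcp [552.1 117.3  58.9] yaw 95.61 tilt 0.06 gap 37.7 F [ 0.4 -0.1 -2.3] q [ 0.13  0.61  1.74 -0.    0.8   0.03]
roll 0.0002 shift before roll [-0.8 -0.7  7.4] after roll [-0.8 -0.7  7.4]
```

```bash
python3 -m pendant '-1 -1 3 0 20;0 0 2 0 20;0 0 1.5 0 20;0 0 0 0 20;0 0 0 0 20'
python3 go.py 551.5 116.4 51.5 95.6
```

```text
time_s: 8.7
tool_pos: [0.5508, 0.1162, 0.0518]
tcp_rot: [2.11, 2.328, 0.0]
force: [-0.1, 0.0, -2.0]
finger_gap: 0.0375
t 8.7 tcp [550.8 116.2  51.8] yaw 95.62 tilt 0.0 gap 37.5 F [-0.1  0.  -2. ] q [0.13 0.62 1.74 0.   0.78 0.03]
roll 0.0003 shift before roll [0.1 0.7 0.3] after roll [0.1 0.7 0.3]
```

```bash
python3 -m pendant '0 0 0.7 0 20;0 0 0 0 20;0 0 0 0 20'; python3 -m pendant '0 0 0.7 0 20;0 0 0 0 20;0 0 0 0 20';
```

```text
time_s: 9.0
tool_pos: [0.5509, 0.1162, 0.0514]
tcp_rot: [2.11, 2.327, 0.0]
force: [-2.2, 0.3, 4.7]
finger_gap: 0.0374
time_s: 9.3
tool_pos: [0.5509, 0.1162, 0.0514]
tcp_rot: [2.11, 2.327, 0.0]
force: [-5.8, -0.6, 13.2]
finger_gap: 0.0372
```

Contact at 51.4 mm, as predicted. I ease off slightly, open, rise and move towards the beaker.

```bash
python3 -m pendant '0 0 -0.7 0 45;0 0 0 0 60;0 0 0 0 62;0 0 0 0 62;0 0 -10 0 62;0 0 -20 0 62;0 0 -25 0 62;0 0 -30 0 62;0 0 -30 0 62;0 0 -25 0 62'
python3 go.py 562.5 -71 190 95.6
python3 - <<'E'
from meas import *
for n in ['scene','top']:
  c=snap(n)
  for lo,hi in [(.06,.075),(.085,.106)]:
    for b in blobs(c,lo,hi,(.45,.62,-.2,.4),40): print(n,lo,*b)
E
```

```text
time_s: 10.3
tool_pos: [0.551, 0.1162, 0.1935]
tcp_rot: [2.109, 2.327, 0.002]
force: [1.2, 0.3, 0.3]
finger_gap: 0.0621
t 10.3 tcp [551.  116.2 193.5] yaw 95.61 tilt 0.09 gap 62.1 F [1.2 0.3 0.3] q [0.13 0.41 1.66 0.   1.07 0.03]
roll 0.0003 shift before roll [-187.4   -6.8    3.5] after roll [-187.4   -6.8    3.5]
scene 0.06 [313, 202] 89 c 562.5 -71.4 wh 44.4 41.1 ang 12.2 z 65.5 69.2
scene 0.06 [381, 214] 56 c 562.4 108.0 wh 49.8 26.7 ang 55.4 z 66.6 73.1
scene 0.06 [440, 218] 71 c 546.4 267.4 wh 51.9 27.2 ang 54.0 z 67.4 73.6
scene 0.085 [383, 203] 213 c 551.1 115.5 wh 39.9 38.5 ang 6.0 z 98.3 100.9
scene 0.085 [444, 209] 221 c 536.2 274.7 wh 39.9 38.8 ang 4.7 z 98.2 101.1
top 0.06 [329, 190] 75 c 560.8 -69.0 wh 41.1 42.3 ang 89.2 z 66.9 71.1
top 0.085 [197, 200] 97 c 534.0 287.9 wh 39.6 18.3 ang 2.1 z 99.4 103.9
```

The post stands where it should: 160 mm from the standing one in the scene camera, angle 6°. Now the beaker at (562.5, −71).

```bash
python3 -m pendant '-20 0 0 0 62;-30 -3 0 0 62;-35 -3 0 0 62;-35 0 0 0 62;-30 0 0 0 62;-20 0 0 0 62;-12 0 0 0 62;-5 0 0 0 62;0 0 0 0 62;0 0 0 0 62'
python3 go.py 562.5 -71.2 28 95.6
```

```text
time_s: 11.4
tool_pos: [0.563, -0.0697, 0.191]
tcp_rot: [-2.109, -2.328, -0.0]
force: [-0.5, -0.1, -0.1]
finger_gap: 0.0621
t 11.4 tcp [563.  -69.7 191. ] yaw 95.65 tilt 0.02 gap 62.1 F [-0.5 -0.1 -0.1] q [-0.21  0.43  1.65  0.    1.07 -0.3 ]
roll 0.0009 shift before roll [ -1.5  -0.6 163. ] after roll [ -1.5  -0.6 163. ]
```

```bash
python3 -m pendant '-1.5 -0.5 20 0 62;0 0 25 0 62;0 0 25 0 62;0 0 25 0 62;0 0 25 0 62;0 0 20 0 62;0 0 13 0 62;0 0 6 0 62;0 0 3 0 62;0 0 0 0 62' 25
python3 -m pendant '0 0 0 0 25;0 0 0 0 25;0 0 0 0 25;0 0 0 0 25;0 0 0 0 25;0 0 0 0 25' 25
python3 go.py
```

```text
time_s: 12.4
tool_pos: [0.563, -0.0719, 0.0295]
tcp_rot: [2.109, 2.327, 0.0]
force: [0.7, -0.2, 0.2]
finger_gap: 0.0618
time_s: 13.0
tool_pos: [0.5633, -0.0722, 0.03]
tcp_rot: [2.109, 2.327, 0.001]
force: [-1.1, 0.9, 5.8]
finger_gap: 0.0435
t 13.0 tcp [563.3 -72.2  30. ] yaw 95.61 tilt 0.08 gap 43.5 F [-1.1  0.9  5.8] q [-0.21  0.66  1.74  0.    0.74 -0.31]
```

```bash
python3 -m pendant '0 0 -10 0 25;0 0 -20 0 25;0 0 -25 0 25;0 0 -30 0 25;0 0 -30 0 25;0 0 -25 0 25;0 0 -15 0 25;0 0 -5 0 25;0 0 0 0 25'
python3 go.py 543.6 195.8 33 95.6
```

```text
time_s: 13.9
tool_pos: [0.5628, -0.0721, 0.1897]
tcp_rot: [2.109, 2.327, 0.001]
force: [-0.6, 0.5, -1.7]
finger_gap: 0.0439
t 13.9 tcp [562.8 -72.1 189.7] yaw 95.61 tilt 0.06 gap 43.9 F [-0.6  0.5 -1.7] q [-0.21  0.43  1.65 -0.    1.06 -0.31]
roll 0.0002 shift before roll [268.6   6.9 156.6] after roll [268.6   6.8 156.6]
```

```bash
python3 -m pendant '20 0 0 0 25;30 2 0 0 25;35 2 0 0 25;35 2 0 0 25;35 1 0 0 25;35 0 0 0 25;30 0 0 0 25;25 0 0 0 25;15 0 0 0 25;8 0 0 0 25'
python3 -m pendant '0 0 0 0 25;0 0 0 0 25;0 0 0 0 25'
python3 go.py 543.6 195.8 33 95.6
```

```text
time_s: 14.9
tool_pos: [0.543, 0.1962, 0.1883]
tcp_rot: [-2.108, -2.328, 0.002]
force: [-0.4, -0.4, -0.2]
finger_gap: 0.0439
time_s: 15.2
tool_pos: [0.5437, 0.1944, 0.1891]
tcp_rot: [2.111, 2.326, -0.0]
force: [-0.5, -1.2, -0.7]
finger_gap: 0.044
t 15.2 tcp [543.7 194.4 189.1] yaw 95.56 tilt 0.01 gap 44.0 F [-0.5 -1.2 -0.7] q [ 0.26  0.45  1.62 -0.    1.07  0.17]
roll -0.0008 shift before roll [  1.4   0.  156.1] after roll [  1.4   0.  156.1]
```

```bash
python3 -m pendant '1.5 0 15 0 25;0 0 25 0 25;0 0 25 0 25;0 0 25 0 25;0 0 25 0 25;0 0 18 0 25;0 0 11 0 25;0 0 6 0 25;0 0 3 0 25;0 0 0 0 25'
python3 -m pendant '0 0 1.5 0 25;0 0 0 0 25;0 0 0 0 25'
python3 -m pendant '0 0 1 0 25;0 0 0 0 25;0 0 0 0 25'
python3 go.py 543.6 195.8 33 95.6
```

```text
time_s: 16.2
tool_pos: [0.5437, 0.1968, 0.0364]
tcp_rot: [2.11, 2.327, 0.001]
force: [0.4, -0.2, -0.1]
finger_gap: 0.0438
time_s: 16.5
tool_pos: [0.5435, 0.1969, 0.035]
tcp_rot: [2.11, 2.327, 0.001]
force: [0.0, 0.3, -0.4]
finger_gap: 0.044
time_s: 16.8
tool_pos: [0.5434, 0.1968, 0.0336]
tcp_rot: [-2.11, -2.328, 0.0]
force: [-0.4, 0.5, -0.7]
finger_gap: 0.0437
t 16.8 tcp [543.4 196.8  33.6] yaw 95.61 tilt 0.0 gap 43.7 F [-0.4  0.5 -0.7] q [0.27 0.67 1.71 0.   0.77 0.17]
roll 0.0003 shift before roll [-1.1  0.1  0.6] after roll [-1.1  0.1  0.6]
```

```bash
python3 -m pendant '0 0 0.7 0 25;0 0 0 0 25;0 0 0 0 25'
python3 -m pendant '0 0 0.6 0 25;0 0 0 0 25;0 0 0 0 25'
```

```text
time_s: 17.1
tool_pos: [0.5434, 0.1969, 0.0331]
tcp_rot: [2.11, 2.328, 0.0]
force: [-1.5, -0.3, 3.1]
finger_gap: 0.0437
time_s: 17.4
tool_pos: [0.5435, 0.1969, 0.033]
tcp_rot: [2.11, 2.327, 0.0]
force: [-3.5, -1.5, 10.0]
finger_gap: 0.0439
```

Contact. I release and rise, then go towards the strip.

```bash
python3 -m pendant '0 0 -0.6 0 45;0 0 0 0 62;0 0 0 0 62;0 0 0 0 62;0 0 -10 0 62;0 0 -20 0 62;0 0 -25 0 62;0 0 -30 0 62;0 0 -35 0 62;0 0 -35 0 70'
python3 go.py 430.5 -198.5 190 94.6
python3 - <<'E'
from meas import *
for n in ['scene']:
  c=snap(n)
  for lo,hi in [(.023,.032),(.06,.075),(.085,.106)]:
    for b in blobs(c,lo,hi,(.3,.62,-.35,.4),40): print(n,lo,*b)
save(cv2.resize(c['frame'][130:280,190:490],None,fx=2.6,fy=2.6,interpolation=cv2.INTER_CUBIC),'pics/scene1.png')
E
```

```text
time_s: 18.4
tool_pos: [0.5431, 0.1968, 0.1899]
tcp_rot: [2.11, 2.328, 0.0]
force: [0.3, 0.3, -0.7]
finger_gap: 0.07
t 18.4 tcp [543.1 196.8 189.9] yaw 95.62 tilt 0.01 gap 70.0 F [ 0.3  0.3 -0.7] q [0.27 0.45 1.62 0.   1.08 0.17]
roll 0.0178 shift before roll [-3.823e+02 -1.508e+02 -1.000e-01] after roll [-3.85e+02 -1.44e+02 -1.00e-01]
scene 0.023 [281, 170] 956 c 431.5 -199.3 wh 60.5 216.4 ang 4.4 z 28.2 30.6
scene 0.06 [381, 214] 58 c 563.0 109.1 wh 48.7 24.1 ang 57.5 z 65.7 73.0
scene 0.06 [413, 212] 112 c 544.8 197.0 wh 43.1 43.1 ang 36.8 z 68.0 71.7
scene 0.06 [441, 218] 71 c 546.3 267.3 wh 51.8 26.2 ang 53.4 z 68.0 74.9
scene 0.085 [384, 204] 213 c 551.6 115.7 wh 40.5 38.8 ang 6.9 z 98.0 100.9
scene 0.085 [444, 209] 224 c 535.7 274.4 wh 40.8 38.4 ang 6.6 z 97.9 100.8
```

View pics/scene1.png

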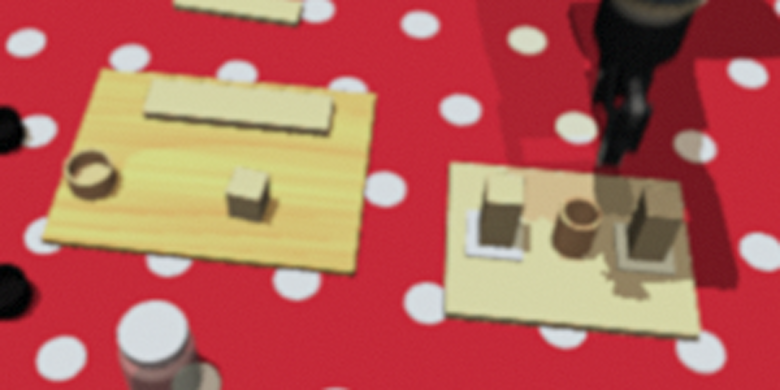

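The post, beaker and standing post stand in line and upright: crop (502,210), (577,225) and (655,222). Now the strip.

```bash
python3 -m pendant '-15 -5 0 0.018 70;-30 -12 0 0 70;-35 -13 0 0 70;-35 -13 0 0 70;-35 -13 0 0 70;-35 -13 0 0 70;-35 -13 0 0 70;-35 -13 0 0 70;-35 -13 0 0 70;-35 -13 0 0 70'
python3 -m pendant '-30 -12 0 0 70;-20 -8 0 0 70;-8 -3 0 0 70;0 0 0 0 70;0 0 0 0 70;0 0 0 0 70'
python3 go.py 430.8 -198.7 190 94.6
python3 - <<'E'
from meas import *
c=snap('wrist')
for b in blobs(c,.023,.032,(.2,.7,-.4,.4),200): print(*b)
E
```

```text
time_s: 19.45
tool_pos: [0.4474, -0.1384, 0.1874]
tcp_rot: [-2.131, -2.307, 0.001]
force: [-0.1, 0.2, 0.3]
finger_gap: 0.07
time_s: 20.05
tool_pos: [0.4308, -0.1956, 0.1878]
tcp_rot: [-2.129, -2.309, -0.0]
force: [0.7, -1.2, -0.1]
finger_gap: 0.0702
t 20.05 tcp [ 430.8 -195.6  187.8] yaw 94.64 tilt 0.02 gap 70.2 F [ 0.7 -1.2 -0.1] q [-0.52  0.27  1.89  0.    0.99 -0.61]
roll 0.0007 shift before roll [-3.1 -0.3 -2.2] after roll [-3.1 -0.3 -2.2]
[318, 169] 10978 c 430.2 -199.1 wh 54.0 218.7 ang 4.5 z 26.7 27.8
```

```bash
python3 -m pendant '-3.3 -0.5 20 0 70;0 0 25 0 70;0 0 25 0 70;0 0 25 0 70;0 0 25 0 70;0 0 22 0 70;0 0 16 0 70;0 0 9 0 70;0 0 4.5 0 70;0 0 0 0 70' 70
python3 -m pendant '0 0 0 0 40;0 0 0 0 40;0 0 0 0 40;0 0 0 0 40;0 0 0 0 40;0 0 0 0 40' 70
python3 go.py
```

```text
time_s: 21.1
tool_pos: [0.4306, -0.1996, 0.0164]
tcp_rot: [-2.13, -2.309, 0.0]
force: [-0.2, -0.5, 0.3]
finger_gap: 0.0698
time_s: 21.7
tool_pos: [0.4309, -0.2, 0.0176]
tcp_rot: [2.13, 2.308, 0.001]
force: [-1.5, 3.3, 10.1]
finger_gap: 0.0519
t 21.7 tcp [ 430.9 -200.    17.6] yaw 94.58 tilt 0.07 gap 51.9 F [-1.5  3.3 10.1] q [-0.53  0.57  1.98  0.    0.59 -0.61]
```

```bash
python3 -m pendant '0 0 -8 0 40;0 0 -15 0 40;0 0 -22 0 40;0 0 -25 0 40;0 0 -28 0 40;0 0 -28 0 40;0 0 -25 0 40;0 0 -15 0 40;0 0 -6 0 40;0 0 0 0 40'
python3 - <<'E'
from meas import *
c=snap('scene')
for b in blobs(c,.15,.25,(.3,.62,-.32,-.08),100): print(*b)
P=cloud(c); q=P[(P[...,2]>.15)&(P[...,2]<.215)&(P[...,1]<-.08)&(P[...,1]>-.32)&(P[...,0]>.39)&(P[...,0]<.46)]
for y in np.arange(-.31,-.09,.02):
    k=q[abs(q[:,1]-y)<.01]; print(round(y,2),len(k),np.round(np.percentile(k[:,2],[10,50,90])*1000,1) if len(k) else '')
save(cv2.resize(c['frame'][60:240,190:430],None,fx=2.6,fy=2.6,interpolation=cv2.INTER_CUBIC),'pics/scene2.png')
E
python3 go.py 543.6 195.5 190 95.6
```

```text
time_s: 22.7
tool_pos: [0.4305, -0.1999, 0.1891]
tcp_rot: [2.13, 2.308, 0.0]
force: [-0.8, 0.0, -2.7]
finger_gap: 0.0517
[278, 128] 1349 c 441.4 -197.8 wh 96.5 220.8 ang 10.3 z 199.6 223.3
-0.31 34 [198.5 199.9 201.5]
-0.29 85 [198.5 200.  201.5]
-0.27 98 [197.4 200.1 202. ]
-0.25 106 [197.  200.  201.6]
-0.23 73 [189.5 198.9 201.1]
-0.21 32 [186.5 198.4 203. ]
-0.19 116 [193.8 199.9 204.7]
-0.17 128 [190.9 199.  201.1]
-0.15 124 [191.1 199.5 201.1]
-0.13 130 [191.3 198.9 201.1]
-0.11 126 [190.8 199.  200.7]
t 22.75 tcp [ 430.2 -199.7  188.2] yaw 94.58 tilt 0.01 gap 51.2 F [ 0.1  0.4 -3.2] q [-0.53  0.27  1.89 -0.    0.99 -0.61]
roll -0.0177 shift before roll [384.9 144.6  -1.8] after roll [382.3 151.4  -1.8]
```

View pics/scene2.png

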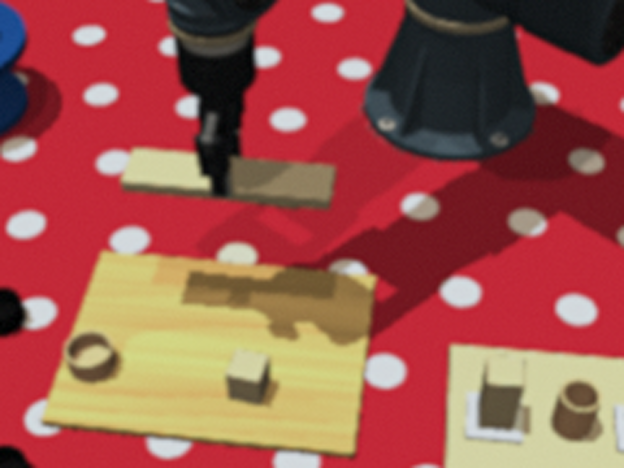

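The strip (crop (230,180)) is held level, within about 1 mm over its length. I carry it over the posts.

```bash
python3 -m pendant '12 4 0 -0.018 40;25 10 0 0 40;32 13 0 0 40;35 14 0 0 40;35 14 0 0 40;35 14 0 0 40;35 14 0 0 40;35 14 0 0 40;35 14 0 0 40;33 13 0 0 40'
python3 -m pendant '28 11 0 0 40;20 8 0 0 40;12 5 0 0 40;8 3 0 0 40;0 0 0 0 40;0 0 0 0 40;0 0 0 0 40'
python3 go.py 543.7 195 108 95.6
```

```text
time_s: 23.75
tool_pos: [0.523, 0.1252, 0.1873]
tcp_rot: [-2.108, -2.328, 0.002]
force: [0.7, 0.0, -3.2]
finger_gap: 0.0518
time_s: 24.45
tool_pos: [0.5437, 0.1922, 0.1884]
tcp_rot: [-2.111, -2.327, 0.0]
force: [0.4, -0.2, -3.7]
finger_gap: 0.0512
t 24.45 tcp [543.7 192.2 188.4] yaw 95.57 tilt 0.01 gap 51.2 F [ 0.4 -0.2 -3.7] q [ 0.26  0.45  1.62 -0.    1.07  0.16]
roll -0.0006 shift before roll [ 2.8  0.3 80.4] after roll [ 2.8  0.3 80.4]
```

```bash
python3 -m pendant '3 0 10 0 40;0 0 18 0 40;0 0 20 0 40;0 0 15 0 40;0 0 9 0 40;0 0 5 0 40;0 0 3 0 40;0 0 0 0 40;0 0 0 0 40'
python3 -m pendant '0 0 1.5 0 40;0 0 1 0 40;0 0 0 0 40;0 0 0 0 40'
python3 -m pendant '0 0 0.7 0 40;0 0 0 0 40;0 0 0 0 40'
python3 go.py 543.7 195 108 95.6
```

```text
time_s: 25.35
tool_pos: [0.5438, 0.1961, 0.1089]
tcp_rot: [2.11, 2.327, 0.001]
force: [-0.4, 0.6, -3.6]
finger_gap: 0.0516
time_s: 25.75
tool_pos: [0.5435, 0.196, 0.106]
tcp_rot: [2.11, 2.328, 0.0]
force: [0.6, 0.1, -2.4]
finger_gap: 0.0515
time_s: 26.05
tool_pos: [0.5435, 0.1961, 0.1052]
tcp_rot: [-2.11, -2.328, 0.0]
force: [0.5, -0.5, -3.3]
finger_gap: 0.0516
t 26.05 tcp [543.5 196.1 105.2] yaw 95.62 tilt 0.0 gap 51.6 F [ 0.5 -0.5 -3.3] q [0.27 0.56 1.68 0.   0.9  0.17]
roll 0.0003 shift before roll [-1.1  0.1 -2.8] after roll [-1.1  0.1 -2.8]
```

```bash
python3 -m pendant '-0.8 0 0.6 0 40;0 0 0 0 40;0 0 0 0 40'
python3 -m pendant '0 0 0.6 0 40;0 0 0 0 40;0 0 0 0 40'
```

```text
time_s: 26.35
tool_pos: [0.5437, 0.1953, 0.1047]
tcp_rot: [2.11, 2.327, 0.001]
force: [-0.5, 0.4, -1.8]
finger_gap: 0.0512
time_s: 26.65
tool_pos: [0.5437, 0.1953, 0.1047]
tcp_rot: [2.11, 2.327, 0.001]
force: [-2.8, -0.6, 5.3]
finger_gap: 0.0517
```

```bash
python3 -m pendant '0 0 0 0 55;0 0 0 0 65;0 0 0 0 70;0 0 0 0 70;0 0 -5 0 70;0 0 -15 0 70;0 0 -25 0 70;0 0 -30 0 70;0 0 -20 0 70;0 0 0 0 70'
python3 - <<'E'
from meas import *
c=snap('scene')
for lo,hi in [(.036,.048),(.06,.075),(.11,.125)]:
    for b in blobs(c,lo,hi,(.35,.7,-.4,.4),60): print(*b)
save(cv2.resize(c['frame'][130:280,190:490],None,fx=2.6,fy=2.6,interpolation=cv2.INTER_CUBIC),'pics/scene3.png')
E
python3 go.py 568.8 -331 190 95.6
```

```text
time_s: 27.65
tool_pos: [0.545, 0.1957, 0.2031]
tcp_rot: [2.108, 2.325, 0.008]
force: [0.1, 0.1, -1.0]
finger_gap: 0.07
[224, 194] 109 c 569.2 -331.4 wh 53.0 51.9 ang 21.9 z 41.5 44.2
[416, 202] 1456 c 543.5 195.3 wh 58.3 222.1 ang 5.3 z 114.7 117.3
t 27.7 tcp [544.2 195.4 201. ] yaw 95.62 tilt 0.19 gap 70.1 F [ 0.6  0.3 -0.1] q [0.26 0.43 1.61 0.   1.1  0.17]
roll 0.0003 shift before roll [-526.3  -27.1   10.6] after roll [-526.3  -26.9   10.6]
```

View pics/scene3.png

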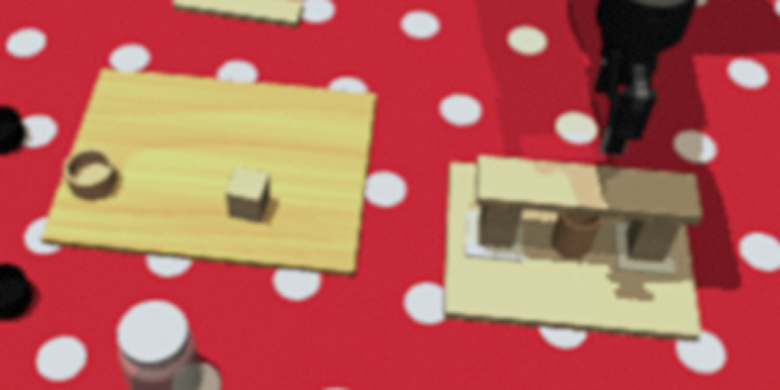

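The strip (crop (587,188)) lies level and centred across both posts. Now the dish at crop (91,175).

```bash
python3 -m pendant '-15 0 0 0 70;-30 -2 0 0 70;-40 -3 0 0 70;-40 -3 0 0 70;-40 -3 0 0 70;-40 -3 0 0 70;-40 -3 0 0 70;-40 -3 0 0 70;-40 -3 0 0 70;-40 -2 0 0 70'
python3 -m pendant '-40 -2 0 0 70;-40 0 0 0 70;-35 0 0 0 70;-25 0 0 0 70;-14 0 0 0 70;-5 0 0 0 70;0 0 0 0 70;0 0 0 0 70;0 0 0 0 70'
python3 - <<'E'
from meas import *
c=snap('wrist')
for b in blobs(c,.036,.048,(.2,.7,-.4,-.2),100): print(*b)
E
python3 go.py 568.8 -331.5 17 95.6
```

```text
time_s: 28.7
tool_pos: [0.5532, -0.1727, 0.198]
tcp_rot: [-2.109, -2.326, 0.001]
force: [-0.3, -0.1, -1.0]
finger_gap: 0.0697
time_s: 29.6
tool_pos: [0.5681, -0.3278, 0.1991]
tcp_rot: [-2.109, -2.329, -0.0]
force: [0.7, -0.3, -0.9]
finger_gap: 0.0701
[319, 185] 667 c 568.9 -331.8 wh 53.0 53.0 ang 88.8 z 40.3 41.8
t 29.65 tcp [ 568.1 -328.   199.1] yaw 95.68 tilt 0.0 gap 69.9 F [ 0.8 -0.1  0.2] q [-0.59  0.57  1.39  0.    1.18 -0.69]
roll 0.0013 shift before roll [ -3.6   0.3 182.1] after roll [ -3.6   0.3 182.1]
```

```bash
python3 -m pendant '-4 0.4 20 0 70;0 0 25 0 70;0 0 25 0 70;0 0 25 0 70;0 0 25 0 70;0 0 25 0 70;0 0 18 0 70;0 0 11 0 70;0 0 6 0 70;0 0 2 0 70' 25
python3 -m pendant '0 0 0 0 35;0 0 0 0 35;0 0 0 0 35;0 0 0 0 35;0 0 0 0 35;0 0 0 0 35' 25
python3 go.py
```

```text
time_s: 30.65
tool_pos: [0.5689, -0.3328, 0.017]
tcp_rot: [2.11, 2.328, 0.0]
force: [0.5, -0.2, 0.6]
finger_gap: 0.0697
time_s: 31.25
tool_pos: [0.5692, -0.3331, 0.0179]
tcp_rot: [2.109, 2.327, 0.0]
force: [-0.6, -0.7, 5.9]
finger_gap: 0.0524
t 31.25 tcp [ 569.2 -333.1   17.9] yaw 95.62 tilt 0.08 gap 52.4 F [-0.6 -0.7  5.9] q [-0.6   0.8   1.47  0.    0.86 -0.7 ]
```

```bash
python3 -m pendant '0 0 -10 0 35;0 0 -20 0 35;0 0 -30 0 35;0 0 -35 0 35;0 0 -35 0 35;0 0 -30 0 35;0 0 -20 0 35;0 0 -8 0 35;0 0 0 0 35'
python3 go.py 535.7 274.3 190 95.6
```

```text
time_s: 32.15
tool_pos: [0.5689, -0.3329, 0.2059]
tcp_rot: [2.109, 2.326, 0.0]
force: [-0.2, -0.0, -0.7]
finger_gap: 0.0525
t 32.15 tcp [ 568.9 -332.9  205.9] yaw 95.61 tilt 0.08 gap 52.5 F [-0.2 -0.  -0.7] q [-0.6   0.57  1.37 -0.    1.2  -0.7 ]
roll 0.0002 shift before roll [607.6  26.3  15.4] after roll [607.6  26.2  15.4]
```

```bash
python3 -m pendant '15 0 0 0 35;30 2 0 0 35;40 3 0 0 35;40 3 0 0 35;40 3 0 0 35;40 3 0 0 35;40 3 0 0 35;40 3 0 0 35;40 3 0 0 35;40 3 0 0 35'
python3 -m pendant '40 0 0 0 35;40 0 0 0 35;40 0 0 0 35;40 0 0 0 35;35 0 0 0 35;25 0 0 0 35;15 0 0 0 35;7 0 0 0 35;0 0 0 0 35;0 0 0 0 35'
python3 go.py 535.7 274.3 125 95.6
```

```text
time_s: 33.15
tool_pos: [0.5574, 0.0353, 0.2036]
tcp_rot: [-2.108, -2.326, 0.002]
force: [1.2, -0.2, -0.1]
finger_gap: 0.0523
time_s: 34.15
tool_pos: [0.5352, 0.2729, 0.2047]
tcp_rot: [-2.111, -2.327, 0.001]
force: [-0.6, -0.5, -1.3]
finger_gap: 0.0523
t 34.15 tcp [535.2 272.9 204.7] yaw 95.58 tilt 0.04 gap 52.3 F [-0.6 -0.5 -1.3] q [ 0.39  0.47  1.54 -0.    1.13  0.3 ]
roll -0.0004 shift before roll [ 1.4  0.6 79.7] after roll [ 1.4  0.6 79.7]
```

```bash
python3 -m pendant '1.5 0.5 12 0 35;0 0 20 0 35;0 0 20 0 35;0 0 14 0 35;0 0 8 0 35;0 0 5 0 35;0 0 1.5 0 35;0 0 0 0 35;0 0 0 0 35'
python3 -m pendant '0 0 1 0 35;0 0 0.7 0 35;0 0 0 0 35;0 0 0 0 35'
python3 -m pendant '0 0 0.7 0 35;0 0 0 0 35;0 0 0 0 35'
python3 go.py 535.7 274.3 121 95.6
```

```text
time_s: 35.05
tool_pos: [0.5359, 0.2755, 0.1251]
tcp_rot: [2.11, 2.327, 0.001]
force: [-0.6, 0.2, -1.1]
finger_gap: 0.0523
time_s: 35.45
tool_pos: [0.5356, 0.2754, 0.1228]
tcp_rot: [2.11, 2.328, 0.0]
force: [0.3, 0.1, -1.5]
finger_gap: 0.0524
time_s: 35.75
tool_pos: [0.5356, 0.2753, 0.1221]
tcp_rot: [-2.11, -2.328, 0.0]
force: [0.3, -0.3, -1.2]
finger_gap: 0.0519
t 35.75 tcp [535.6 275.3 122.1] yaw 95.61 tilt 0.0 gap 51.9 F [ 0.3 -0.3 -1.2] q [0.4  0.57 1.6  0.   0.97 0.3 ]
roll 0.0003 shift before roll [-1.   0.   1.1] after roll [-1.   0.   1.1]
```

```bash
python3 -m pendant '-0.8 0 0.7 0 35;0 0 0 0 35;0 0 0 0 35'
python3 -m pendant '0 0 0.6 0 35;0 0 0 0 35;0 0 0 0 35'
```

```text
time_s: 36.05
tool_pos: [0.5357, 0.2745, 0.1214]
tcp_rot: [-2.11, -2.327, 0.0]
force: [0.6, 0.7, -1.3]
finger_gap: 0.0521
time_s: 36.35
tool_pos: [0.5358, 0.2746, 0.1209]
tcp_rot: [2.11, 2.327, 0.0]
force: [-0.6, 0.1, 1.3]
finger_gap: 0.0524
```

Contact. I release, rise and back away towards the robot.

```bash
python3 -m pendant '0 0 0 0 60;0 0 0 0 68;0 0 0 0 72;0 0 0 0 72;0 0 -5 0 72;0 0 -15 0 72;0 0 -25 0 72;0 0 -30 0 72;0 0 -30 0 72;0 0 -10 0 72'
python3 -m pendant '0 -20 0 0 72;0 -30 0 0 72;0 -30 0 0 72;0 -30 0 0 72;0 -20 0 0 72;0 0 0 0 72;0 0 0 0 72;0 0 0 0 72'
python3 - <<'E'
from meas import *
for n in ['scene','top']:
  c=snap(n)
  for lo,hi in [(.05,.062),(.11,.125),(.135,.155)]:
    for b in blobs(c,lo,hi,(.42,.66,-.4,.4),60): print(n,*b)
  f=c['frame'][130:280,190:490] if n=='scene' else c['frame'][100:280,160:460]
  save(cv2.resize(f,None,fx=2.6,fy=2.6,interpolation=cv2.INTER_CUBIC),f'pics/fin_{n}.png')
E
python3 go.py
```

```text
time_s: 37.35
tool_pos: [0.5368, 0.275, 0.2402]
tcp_rot: [2.108, 2.326, 0.008]
force: [-0.0, 0.3, 0.4]
finger_gap: 0.0718
time_s: 38.15
tool_pos: [0.407, 0.2619, 0.2359]
tcp_rot: [2.11, 2.327, 0.001]
force: [0.2, 0.4, -0.3]
finger_gap: 0.072
scene [284, 200] 166 c 566.9 -152.7 wh 38.6 38.8 ang 89.6 z 57.3 59.9
scene [410, 202] 1226 c 542.9 194.9 wh 58.5 221.2 ang 5.9 z 114.8 118.1
scene [449, 199] 104 c 523.3 279.1 wh 28.9 33.5 ang 18.6 z 120.1 123.8
scene [449, 197] 176 c 536.5 274.5 wh 53.1 53.5 ang 52.2 z 142.2 146.7
top [359, 188] 180 c 565.1 -149.3 wh 36.5 39.1 ang 88.2 z 57.4 61.2
top [238, 195] 1289 c 544.3 181.0 wh 55.2 185.4 ang 5.6 z 115.8 120.2
top [197, 199] 191 c 535.5 281.3 wh 40.5 43.1 ang 30.8 z 120.7 124.0
top [198, 198] 118 c 534.5 276.4 wh 53.1 51.2 ang 14.3 z 143.9 149.0
t 38.25 tcp [406.9 261.8 235.7] yaw 95.59 tilt 0.01 gap 72.3 F [ 1.1  0.4 -0.1] q [0.48 0.23 1.81 0.   1.1  0.38]
```

View pics/fin_scene.png

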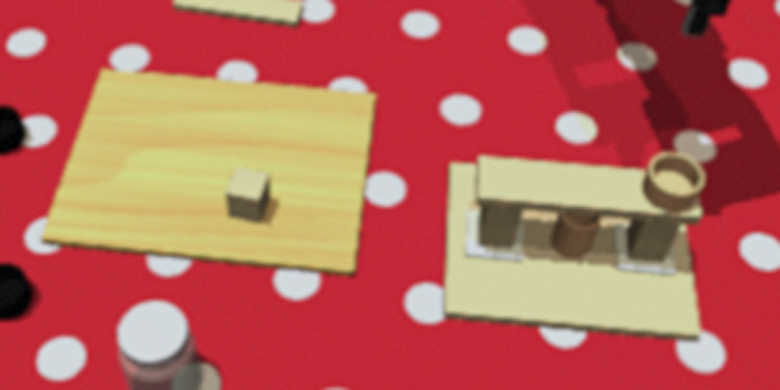

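View pics/fin_top.png

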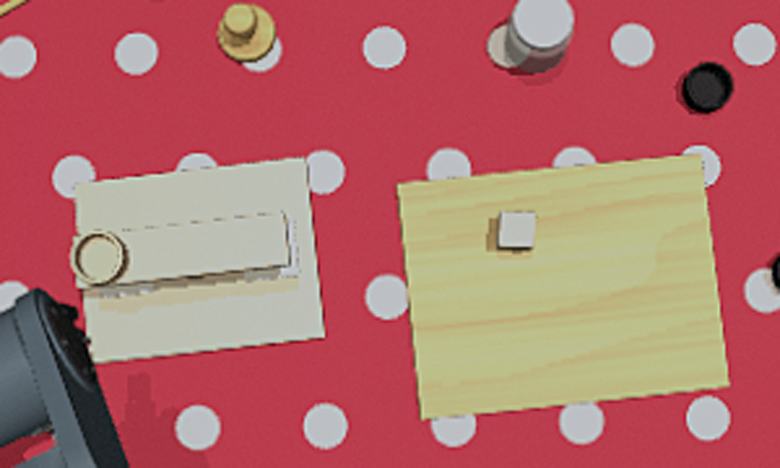

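The dish sits on the strip over the standing post: scene crop (673,180), top crop (99,257). The short post at (516,230), the jar at (540,25) and the stamp at (245,32) are where they were. The arm is clear and at rest, so I hand in.

```bash
python3 -c "
from plant import env
print(env.sign_off())"
```

```text
the job is handed in; nothing more can be done
None
```

The kiln shelf is loaded as asked and I handed the job in at about 38 s. No verdict came back. The tall post is on the pad, the beaker midway, the strip across both posts, and the dish on the strip above the standing post. The arm has released everything and stands clear.

My last checks, from the scene camera unless noted:

| Item | Result | Allowed |
|---|---|---|
| Tall post | 160 mm from the standing post and within about 1 mm of the pad's middle, top about 99 mm above the table (checked before the strip went on) | 12 mm |
| Beaker | within about 2 mm of the midpoint (checked before the strip went on; only its side shows now) | 15 mm |
| Strip | centred within about 1 mm, in line within about 0.3° (0.005 rad), top about 115 mm above the table | 15 mm, 0.15 rad |
| Dish | within about 1 mm of the standing post's centre | 15 mm |
| Short post | within about 0.5 mm of its earlier position (both cameras) | 20 mm |
| Jar and stamp | look unmoved in the pictures; not measured | 20 mm |

- **Camera disagreement:** the top camera reads 2–3 mm differently from the scene and wrist cameras, mostly in y. I placed everything by the scene and wrist cameras, which agree with each other.
- **Top camera's strip reading:** its last reading came out short (185 mm) because the dish covered one end, so I did not use it.

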